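# Load the finial jig and hold the keeper slide at its mark

### The arm

A 6-joint arm with a two-finger parallel gripper is mounted at the origin on the work surface. World frame = base frame: x ahead of the robot, y to its left, z up, the work surface at z = 0. Lengths are in m, angles in degrees, forces in N, time in s.
With the tool pointing down it reaches from about 0.325 to 0.9 m from the base axis. Payload 6.1 kg.
Tool frame: the origin (TCP) lies at the very end of the fingers, on their centre line; the grasp point (between the pads) lies 19 mm behind it (arm.grasp_offset is the distance from the TCP to the grasp point, in m); z points along the fingers, y is the line along which they close (so a half turn about z gives the same grasp; the last joint's range is limited). The gripper opens to 85 mm and grips with 20 to 120 N. Pads are 22 mm wide; open, the fingers measure 114 mm over their backs; the gripper's body (76 mm by 85 mm) begins 54 mm behind the grasp point. The pads swing forward as they close: fully open they stand 13 mm farther back than shut.
Start: joints at [-82.225, 12.628, 87.462, -0, 79.91, -7.225], TCP at [0.162, -0.604, 0.231] pointing down, gripper open.
Joint ranges: [-170.65, 170.65], [-52.31, 119.04], [5.05, 147.46], [-71.25, 251.25], [11.57, 151.72], [-153.62, 153.62]. Speed limits (degrees/s): [147.25, 147.25, 172.46, 180, 180, 180].

### API

Orientations are given as a 3x3 rotation matrix whose columns are the frame's x, y, z axes.
In Python, from plant import state, viewer, arm gives the robot as it stands.
- The arm moves only by the tool move_arm, never from a script. Its argument "deltas" is a list of rows, each an object with "offset": the shift along the tool's x, y, z in mm, a list of three; "dr": the turn, a rotation vector about the tool's x, y, z in rad, a list of three; "claw": the finger opening in mm, from 0 to 85.4. In form: [{"offset": [x, y, z], "dr": [rx, ry, rz], "claw": claw}, ...]. A call has 1 to 20 rows; each row is the pose to reach, as a shift and turn from the pose commanded when the call began, along the tool's axes at that moment; what a row does not reach only later rows make up. A row lasts 1/12 s, in which the tool goes at most 41.7 mm and 7.16 degrees, less where a joint would pass 70% of its speed; a pose out of reach is approached as far as the arm can. A call with a gripper value outside its range is refused whole. The fingers move at their own pace and stop on an object; the grip force is fixed at half the most. Time passes only in rows, so rows that repeat a pose let the fingers close. It gives the time, the measured TCP pose, the force, the opening and the grip force at its end, in the units of the state.
- state(): the state, without advancing time (a new reading comes with each control period).
- viewer.camera(name): name is "scene" or "top"; returns (picture, depth): 480x640x3 uint8, red, green, blue; 480x640 float32, m along the optical axis (not along the pixel's ray), 0 where there is no reading.
- viewer.get_calibration(name): a dict with "fx", "fy", "cx", "cy" (pixels), "k1" (the pictures are not rectified: a ray, as slopes to the right and down, at radius r is drawn at 1 + k1 r^2 times it, then the intrinsics apply), "world_from_camera" (4x4, takes a point from camera to world coordinates). Camera axes: x right, y up, looking along -z (the intrinsics and any distortion apply to the point x, -y, -z); pixel columns grow to the right and rows downward; lengths in m; the calibration is good to about 2 mm. A picture is of the moment at which its call begins. get_calibration takes no time and is no camera call.
- arm.hand_in(): hands the job in; it is judged then, once.
The state is a dict: "clock": time; "joints": joint angles; "qd": joint speeds; "joint_torque": joint torques, N m; "position": TCP position; "tcp_rot": TCP orientation; "ft_force": force on the tool from outside, world axes, zero at the start; "wrist_torque": the same for the moment, N m; "finger_gap": opening from 0.0 (shut) to 1.0 (fully open); "grip_force": force on a finger pad.
Only numpy, scipy, OpenCV 4.12 (cv2) and the standard library are available. Lean on these libraries where they do the work, as an engineer would, in place of code of your own. Each camera call takes 0.05 s, during which the arm holds its last target. There are 200 camera calls.

### The job

Set the ball-topped finial into the one-dot socket of the jig, then the spire-topped finial into the two-dot socket, each upright and fully home with its collar on the socket, and let go of each. Then take the upright handle of the jig's spring-return keeper slide, pull it out until the slide's pointer is level with the middle of the brass mark, and finish while still holding it there with the gripper: do not let go at the end. Leave the bun-topped finial and the jar, pot and brush where they are.

Things in the scene. Friction and masses are not known exactly. Their poses are not given: they have to be found in the camera images.
- ball_finial: Ball finial: pale wood, loose, about 70 g, starts upright in a drying-board hole, collar on the board's top. Origin: centre of the spigot's foot, z up. Spigot 16 mm thick, z 0 to 22, its foot tapered to 8 mm over z 0 to 12; collar 36 mm, z 22 to 28; neck 16 mm, z 28 to 48; drum 32 mm, z 48 to 68 (grip here, from above); on top a ball 30 mm across, overall height 96 mm.
- spire_finial: Spire finial: pale wood, loose, about 70 g, starts upright in a drying-board hole, collar on the board's top. Origin: centre of the spigot's foot, z up. Spigot 16 mm thick, z 0 to 22, its foot tapered to 8 mm over z 0 to 12; collar 36 mm, z 22 to 28; neck 16 mm, z 28 to 48; drum 32 mm, z 48 to 68 (grip here, from above); on top a pointed cone, overall height 102 mm.
- bun_finial: Bun finial, leave alone: pale wood, loose, about 70 g, starts upright in a drying-board hole, collar on the board's top. Origin: centre of the spigot's foot, z up. Spigot 16 mm thick, z 0 to 22, its foot tapered to 8 mm over z 0 to 12; collar 36 mm, z 22 to 28; neck 16 mm, z 28 to 48; drum 32 mm, z 48 to 68 (grip here, from above); on top a low flat crown, overall height 75 mm.
- drying_board: Fixed wooden block, 215 (its x) x 56 (its y) x 28 mm high, flat on the bench, with three holes 19 mm in diameter and 24 mm deep on its centre line at x = -75, 0 and +75 mm. Origin: centre of the underside; x along the row of holes.
- jig: Fixed jig: grey board base 12 mm thick, 200 mm wide (y), x -130 to +140 mm. Origin at the underside, midway between the sockets. Its -x points roughly to the robot and is the way the slide pulls out. Two rod guides, 54 mm high above the bench, between the sockets (x -30 to -6, y within 16 mm); spring housing 46 mm high at x 105 to 135.
- socket_one: One-dot socket: one dark dot on its front ledge. Fixed wooden block on the jig, 66 x 44 x 28 mm, upright hole 22 mm wide, 24 mm deep. Origin: on the hole's axis at the underside, 12 mm above the bench; axes as the jig's. Which of the two sockets is at jig y = +60 or -60 mm varies. Fully home: collar on the block's top, finial's origin 6 mm above this origin.
- socket_one_mouth (a point): Centre of the hole's mouth in the one-dot socket, at its top face, 40 mm above the bench.
- socket_two: Two-dot socket: two dark dots on its front ledge. Fixed wooden block on the jig, 66 x 44 x 28 mm, upright hole 22 mm wide, 24 mm deep. Origin: on the hole's axis at the underside, 12 mm above the bench; axes as the jig's. Which of the two sockets is at jig y = +60 or -60 mm varies. Fully home: collar on the block's top, finial's origin 6 mm above this origin.
- socket_two_mouth (a point): Centre of the hole's mouth in the two-dot socket, at its top face, 40 mm above the bench.
- slide: Keeper slide: rod, handle, and steel fork (z 49 to 53 mm) behind the sockets. Axes as the jig; fully in, origins coincide. Slides only along jig -x, 65 mm at most. Spring pulls it back: 3.6 N fully in, +0.9 N per 10 mm. Fork tips start 24 mm behind the holes; pulled, its 26 mm slots pass round the finials' necks just above the collars: a finial not home blocks it.
- handle_grip (a point): Grip point of the slide's upright wooden handle, on its centre line 86 mm above the bench; moves with the slide. The handle is 14 mm thick (jig x), 34 mm wide (jig y), 38 to 104 mm above the bench; grip it from above. Fully in, it stands 75 mm in front (-x) of the line through the sockets.
- pointer_tip (a point): Tip of the pointer, a dark steel blade 4 mm wide that sticks out of the rod to the jig's +y side, 46 mm above the bench, 30 mm behind the handle's centre; moves with the slide.
- mark: The mark: upright brass plate fixed on the jig's base, 10 mm along jig x, 16 mm along y, 36 mm high (top 48 mm above the bench), just past the pointer's tip on the jig's +y side. Axes as the jig's; origin at the centre of its underside. Its place along jig x varies: a pull of 30 to 50 mm brings the pointer level with its middle.
- mark_top (a point): Centre of the brass mark's top face.
- size_jar: Bystander: jar 64 mm in diameter, 85 mm high; origin at the centre of its underside.
- water_pot: Bystander: white ceramic cup 72 mm across, 75 mm high; origin at the centre of its underside.
- gilding_brush: Bystander: brush lying on the bench along its own x axis.
Not all that is in view belongs to the job. Leave any blue look-alike of the ball_finial alone. What is shaped like the spire_finial but pink is not meant.

How it is judged:
By the outcome, as a careful person would: the job done as asked, in the order asked, and still so for the second after the job is handed in, while the arm keeps its last pose, push and grip.
It also fails if it takes over 72 s, if anything falls off the work surface, if the arm or the gripper's body presses on something with over 40 N, if the wrist force passes 120 N, or if a joint passes its speed limit or range.

## Working session

There is one attempt and no reset: what is moved stays moved. The work goes in short steps, Python scripts to look and compute and a tool call to move; the robot and the scene stay as the last step left them, time stands still between calls to the robot, and variables do not carry over. Pictures are saved under pics/ and viewed, at most 10 in all, crops included, and the job is handed in when it is done.

Besides the shell and the picture viewer there is one more tool, called by a JSON object that holds its "name" and its "arguments". move_arm: Moves the arm, as the interface text tells. Its arguments: {"type":"object","properties":{"deltas":{"type":"array","items":{"type":"object","properties":{"offset":{"type":"array","items":{"type":"number"}},"dr":{"type":"array","items":{"type":"number"}},"claw":{"type":"number"}}}}},"required":["deltas"]}

```bash
mkdir -p pics; ls; cat > h.py <<'E'
import numpy as np, cv2
from plant import state, viewer, arm
def shot(n,tag):
    p,d=viewer.camera(n); cv2.imwrite(f'pics/{tag}.png',p[:,:,::-1]); np.save(f'pics/{tag}.npy',d); return p,d
def ray(n,u,v):
    c=viewer.get_calibration(n); K=np.array([[c['fx'],0,c['cx']],[0,c['fy'],c['cy']],[0,0,1.]])
    q=cv2.undistortPoints(np.array([[[u,v]]],float),K,np.array([c['k1'],0,0,0,0.]))[0,0]
    T=np.array(c['world_from_camera']); return T[:3,3],T[:3,:3]@np.array([q[0],-q[1],-1])
def atz(n,u,v,z):
    o,r=ray(n,u,v); return o+r*(z-o[2])/r[2]
def atd(n,u,v,d):
    o,r=ray(n,u,v); return o+r*d
def proj(n,P):
    c=viewer.get_calibration(n); T=np.array(c['world_from_camera']); p=T[:3,:3].T@(np.array(P)-T[:3,3])
    x,y=p[0]/-p[2],-p[1]/-p[2]; s=1+c['k1']*(x*x+y*y); return c['fx']*x*s+c['cx'],c['fy']*y*s+c['cy']
E
python3 - <<'E'
from h import *
for n in('scene','top'):
    shot(n,n+'0'); c=viewer.get_calibration(n); print(n,c['fx'],c['k1'],np.round(c['world_from_camera'],3).tolist())
s=state(); print(s['position'],s['tcp_rot'],s['clock'],arm.grasp_offset)
E
```

```text
pics
scene 519.671361368519 -0.06261842389273373 [[-0.831, -0.414, 0.371, 0.992], [0.556, -0.636, 0.535, 0.533], [0.015, 0.651, 0.759, 0.913], [0.0, 0.0, 0.0, 1.0]]
top 458.1463211605973 -0.029060313545300195 [[0.002, 0.995, -0.103, 0.45], [-1.0, 0.003, 0.005, -0.039], [0.005, 0.103, 0.995, 1.24], [0.0, 0.0, 0.0, 1.0]]
[ 0.16168801 -0.60315766  0.23027234] [[ 9.65922635e-01  2.58830826e-01 -2.57496900e-04]
 [ 2.58830872e-01 -9.65921060e-01  1.75646926e-03]
 [ 2.05906710e-04 -1.76326156e-03 -9.99998424e-01]] 0.1 0.0187
```

View pics/scene0.png

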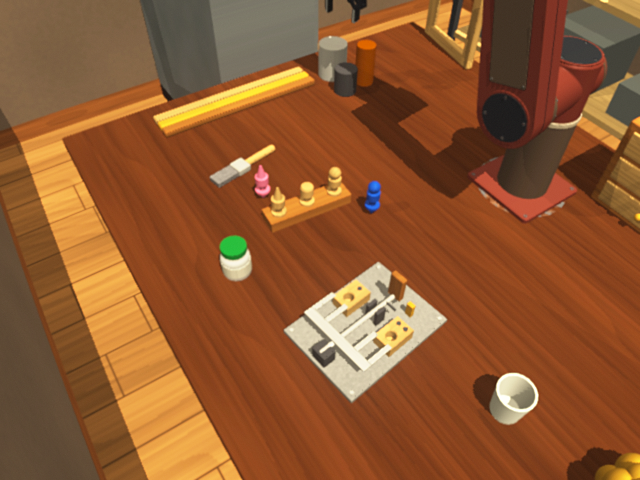

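View pics/top0.png

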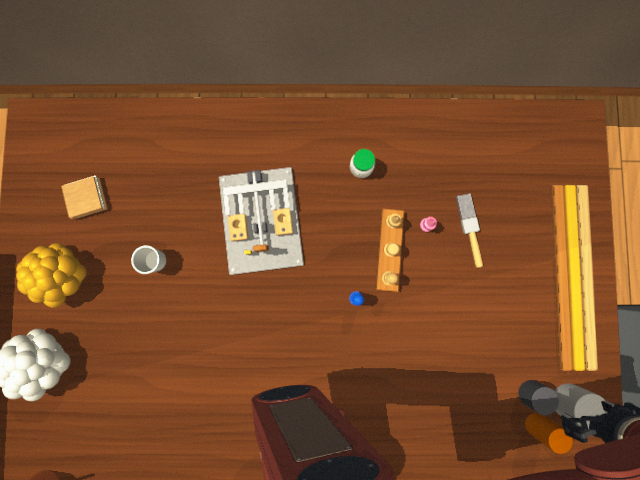

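The scene shows the jig around (365,330) and the board at (307,205), with ball at right (335,178), bun in the middle and spire at left (278,200). The top view shows the jig at (260,220) and the board at (392,250). I'll enlarge both.

```bash
python3 - <<'E'
import cv2
a=cv2.imread('pics/top0.png'); b=cv2.imread('pics/scene0.png')
cv2.imwrite('pics/t1.png',cv2.resize(a[160:310,210:410],None,fx=4,fy=4,interpolation=cv2.INTER_CUBIC))
cv2.imwrite('pics/s1.png',cv2.resize(b[255:405,275:455],None,fx=4,fy=4,interpolation=cv2.INTER_CUBIC))
E
```

```text
(no output)
```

View pics/t1.png

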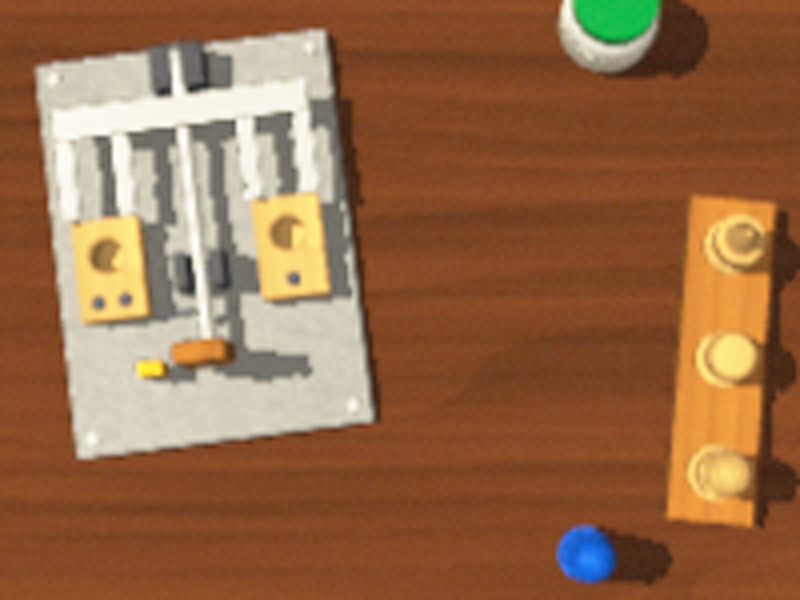

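View pics/s1.png

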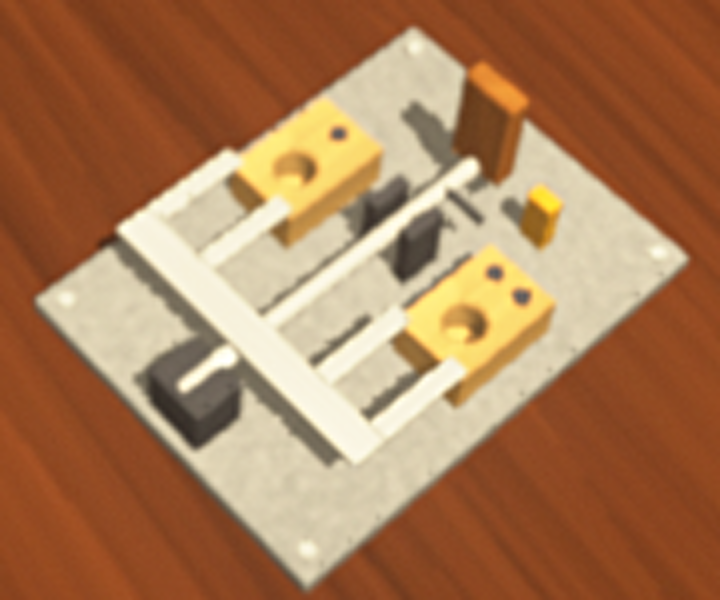

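One-dot socket is at jig −y (hole at crop top (290,233)), two-dot at +y (105,256), and the ball finial is at (722,473), nearest the robot. I'll fit the poses by least squares over both views.

```bash
cat > fit.py <<'E'
from h import *
from scipy.optimize import least_squares
T=lambda U,V:((U+.5)/4-.5+210,(V+.5)/4-.5+160)
S=lambda U,V:((U+.5)/4-.5+275,(V+.5)/4-.5+255)
def world(p,q): c,s=np.cos(p[2]),np.sin(p[2]); return [p[0]+c*q[0]-s*q[1],p[1]+s*q[0]+c*q[1],q[2]]
def fit(obs,p0):
    f=lambda p:np.concatenate([np.subtract(proj(n,world(p,q)),uv) for n,uv,q in obs])
    r=least_squares(f,p0,loss='soft_l1'); return r.x,r.fun.reshape(-1,2)
jig=[('top',T(37,65),(.14,.1,.012)),('top',T(327,30),(.14,-.1,.012)),('top',T(374,421),(-.13,-.1,.012)),('top',T(78,458),(-.13,.1,.012)),
 ('top',T(106,256),(0,.06,.04)),('top',T(290,233),(0,-.06,.04)),('top',T(201,351),(-.075,0,.104)),
 ('scene',S(414,27),(-.13,-.1,.012)),('scene',S(688,260),(-.13,.1,.012)),('scene',S(306,583),(.14,.1,.012)),('scene',S(37,297),(.14,-.1,.012)),
 ('scene',S(296,168),(0,-.06,.04)),('scene',S(465,323),(0,.06,.04)),('scene',S(500,86),(-.075,0,.104))]
if __name__=='__main__':
    np.set_printoptions(precision=4,suppress=True)
    for o in (jig,jig[:7],jig[7:]):
        p,r=fit(o,[.5,.1,0]); print('jig',p,np.degrees(p[2]));
        if o is jig: print(r.round(1).tolist()); pj=p
    bd=[('top',T(690,197),(.1075,.028,.028)),('top',T(777,205),(.1075,-.028,.028)),('top',T(755,525),(-.1075,-.028,.028)),('top',T(668,515),(-.1075,.028,.028))]
    p,r=fit(bd,[.5,-.2,0]); print('board',p,np.degrees(p[2])); print(r.round(1).tolist())
    for x in(.075,0,-.075): print(x,np.array(world(p,(x,0,.028))))
    print('spire tip',atz('top',*T(745,238),.108),'ball',atz('top',*T(725,472),.087))
    print('spire tip/ball scene',atz('scene',278,188,.108),atz('scene',335,173,.087))
    inv=lambda P:np.array([[np.cos(pj[2]),np.sin(pj[2])],[-np.sin(pj[2]),np.cos(pj[2])]])@(P[:2]-pj[:2])
    print('mark in jig',inv(atz('top',*T(151,367),.048)),inv(atz('scene',*S(545,199),.048)))
    print('ptr base in jig',inv(atz('scene',*S(465,207),.046)))
    print('one',world(pj,(0,-.06,.04)),'two',world(pj,(0,.06,.04)),'handle',world(pj,(-.075,0,.086)))
E
python3 fit.py
```

```text
jig [0.5932 0.1217 0.1267] 7.260021622873487
[[-0.6, -0.0], [-0.3, -0.2], [-0.2, 0.4], [-0.6, 0.4], [0.2, -0.2], [-0.6, -0.0], [-1.0, -0.0], [0.3, -0.6], [0.6, -0.9], [-0.3, 0.3], [-1.0, 0.0], [-0.2, -0.6], [-0.3, -0.5], [-0.6, -0.2]]
jig [0.5933 0.1205 0.1274] 7.299174952582795
jig [0.5931 0.1225 0.1257] 7.200846911738599
board [ 0.5188 -0.2259 -0.0832] -4.765408591178684
[[0.6, -0.4], [-0.4, -0.6], [-0.3, 0.2], [0.2, 0.9]]
0.075 [ 0.5935 -0.2321  0.028 ]
0 [ 0.5188 -0.2259  0.028 ]
-0.075 [ 0.444  -0.2196  0.028 ]
spire tip [ 0.5898 -0.2284  0.108 ] ball [ 0.4446 -0.2173  0.087 ]
spire tip/ball scene [ 0.5925 -0.2274  0.108 ] [ 0.4423 -0.2185  0.087 ]
mark in jig [-0.0773  0.0379] [-0.0774  0.0401]
ptr base in jig [-0.0445  0.0165]
one [np.float64(0.6007385579447325), np.float64(0.06218657480268989), 0.04] two [np.float64(0.5855738604523407), np.float64(0.18122451812314652), 0.04] handle [np.float64(0.5187574946232513), np.float64(0.11222761053017334), 0.086]
```

```bash
cat > go.py <<'E'
import sys; from h import *
from scipy.spatial.transform import Rotation as R
# usage: go.py x y z yaw : offset(mm)/dr in tool axes from the measured pose
x,y,z,yaw=map(float,sys.argv[1:5]); s=state(); M=np.array(s['tcp_rot'])
a=np.radians(yaw); G=np.array([[np.cos(a),np.sin(a),0],[np.sin(a),-np.cos(a),0],[0,0,-1]])
print('off',(M.T@(np.array([x,y,z])-s['position'])*1000).round(1),'dr',R.from_matrix(M.T@G).as_rotvec().round(4),'pos',np.round(s['position'],4),'gap',round(s['finger_gap']*85.4,1),'F',np.round(s['ft_force'],1),'t',s['clock'])
E
python3 go.py .443 -.219 .15 7.3
```

```text
off [ 371.1 -298.1   80.9] dr [-1.800e-03 -1.000e-04  1.344e-01] pos [ 0.1617 -0.6032  0.2303] gap 85.5 F [-0.2  0.1  0.2] t 0.1
```

{"name": "move_arm", "arguments": {"deltas": [{"offset": [27,-22,6],"dr": [0,0,0.01],"claw": 60},{"offset": [54,-43,12],"dr": [0,0,0.02],"claw": 60},{"offset": [81,-65,18],"dr": [0,0,0.03],"claw": 60},{"offset": [108,-87,24],"dr": [0,0,0.04],"claw": 60},{"offset": [135,-108,30],"dr": [0,0,0.05],"claw": 60},{"offset": [162,-130,36],"dr": [0,0,0.06],"claw": 60},{"offset": [189,-152,42],"dr": [0,0,0.07],"claw": 60},{"offset": [216,-173,48],"dr": [0,0,0.08],"claw": 60},{"offset": [243,-195,54],"dr": [0,0,0.09],"claw": 60},{"offset": [270,-217,60],"dr": [0,0,0.1],"claw": 60},{"offset": [297,-239,66],"dr": [0,0,0.11],"claw": 60},{"offset": [320,-257,71],"dr": [0,0,0.12],"claw": 60},{"offset": [340,-273,75],"dr": [0,0,0.13],"claw": 60},{"offset": [357,-287,78],"dr": [0,0,0.134],"claw": 60},{"offset": [367,-295,80],"dr": [0,0,0.134],"claw": 60},{"offset": [371,-298,81],"dr": [0,0,0.134],"claw": 60},{"offset": [371,-298,81],"dr": [0,0,0.134],"claw": 60},{"offset": [371,-298,81],"dr": [0,0,0.134],"claw": 60}]}}

```text
clock: 1.6
position: [0.4427, -0.22, 0.1501]
tcp_rot: [[0.992, 0.128, -0.001], [0.128, -0.992, -0.0], [-0.001, -0.0, -1.0]]
ft_force: [-0.5, 0.6, -0.2]
finger_gap: 0.703
grip_force: 0.0
```

```bash
python3 go.py .443 -.219 .044 7.3
```

```text
off [  0.5  -1.  106.1] dr [-0.      0.0006  0.0009] pos [ 0.4427 -0.22    0.1501] gap 60.0 F [-0.5  0.6 -0.2] t 1.6
```

Descend in steps, then close.

{"name": "move_arm", "arguments": {"deltas": [{"offset": [0,-1,12],"dr": [0,0,0],"claw": 60},{"offset": [0,-1,28],"dr": [0,0,0],"claw": 60},{"offset": [0,-1,44],"dr": [0,0,0],"claw": 60},{"offset": [0,-1,60],"dr": [0,0,0],"claw": 60},{"offset": [0,-1,76],"dr": [0,0,0],"claw": 60},{"offset": [0,-1,90],"dr": [0,0,0],"claw": 60},{"offset": [0,-1,100],"dr": [0,0,0],"claw": 60},{"offset": [0,-1,106],"dr": [0,0,0],"claw": 60},{"offset": [0,-1,106],"dr": [0,0,0],"claw": 60},{"offset": [0,-1,106],"dr": [0,0,0],"claw": 45},{"offset": [0,-1,106],"dr": [0,0,0],"claw": 35},{"offset": [0,-1,106],"dr": [0,0,0],"claw": 25},{"offset": [0,-1,106],"dr": [0,0,0],"claw": 25},{"offset": [0,-1,106],"dr": [0,0,0],"claw": 25},{"offset": [0,-1,106],"dr": [0,0,0],"claw": 25}]}}

```text
clock: 2.85
position: [0.4438, -0.2195, 0.0454]
tcp_rot: [[0.992, 0.128, 0.002], [0.128, -0.992, -0.002], [0.002, 0.002, -1.0]]
ft_force: [-0.6, -0.2, 5.5]
finger_gap: 0.359
grip_force: 59.3
```

{"name": "move_arm", "arguments": {"deltas": [{"offset": [0,0,-6],"dr": [0,0,0],"claw": 25},{"offset": [0,0,-16],"dr": [0,0,0],"claw": 25},{"offset": [0,0,-30],"dr": [0,0,0],"claw": 25},{"offset": [0,0,-48],"dr": [0,0,0],"claw": 25},{"offset": [0,0,-68],"dr": [0,0,0],"claw": 25},{"offset": [0,0,-88],"dr": [0,0,0],"claw": 25},{"offset": [0,0,-108],"dr": [0,0,0],"claw": 25},{"offset": [0,0,-126],"dr": [0,0,0],"claw": 25},{"offset": [0,0,-138],"dr": [0,0,0],"claw": 25},{"offset": [0,0,-145],"dr": [0,0,0],"claw": 25},{"offset": [0,0,-145],"dr": [0,0,0],"claw": 25}]}}

```text
clock: 3.77
position: [0.4436, -0.2192, 0.1911]
tcp_rot: [[0.992, 0.128, 0.002], [0.128, -0.992, -0.002], [0.002, 0.002, -1.0]]
ft_force: [1.1, -0.0, -1.4]
finger_gap: 0.358
grip_force: 59.7
```

```bash
python3 go.py .6007 .0622 .19 7.3
```

```text
off [ 191.8 -259.1    1. ] dr [ 0.0018 -0.0021  0.0005] pos [ 0.4436 -0.2192  0.1911] gap 30.6 F [ 1.1 -0.  -1.4] t 3.7667
```

{"name": "move_arm", "arguments": {"deltas": [{"offset": [6,-8,0],"dr": [0,0,0],"claw": 25},{"offset": [17,-23,0],"dr": [0,0,0],"claw": 25},{"offset": [32,-43,0],"dr": [0,0,0],"claw": 25},{"offset": [50,-68,0],"dr": [0,0,0],"claw": 25},{"offset": [70,-94,0],"dr": [0,0,0],"claw": 25},{"offset": [90,-121,0],"dr": [0,0,0],"claw": 25},{"offset": [110,-148,0],"dr": [0,0,0],"claw": 25},{"offset": [130,-175,0],"dr": [0,0,0],"claw": 25},{"offset": [148,-200,0],"dr": [0,0,0],"claw": 25},{"offset": [164,-221,0],"dr": [0,0,0],"claw": 25},{"offset": [177,-239,0],"dr": [0,0,0],"claw": 25},{"offset": [186,-251,0],"dr": [0,0,0],"claw": 25},{"offset": [191,-257,0],"dr": [0,0,0],"claw": 25},{"offset": [192,-259,30],"dr": [0,0,0],"claw": 25},{"offset": [192,-259,60],"dr": [0,0,0],"claw": 25},{"offset": [192,-259,80],"dr": [0,0,0],"claw": 25},{"offset": [192,-259,90],"dr": [0,0,0],"claw": 25},{"offset": [192,-259,90],"dr": [0,0,0],"claw": 25},{"offset": [192,-259,90],"dr": [0,0,0],"claw": 25}]}}

```text
clock: 5.35
position: [0.6, 0.0621, 0.0992]
tcp_rot: [[0.992, 0.127, -0.001], [0.127, -0.992, -0.0], [-0.001, -0.0, -1.0]]
ft_force: [-0.3, -0.1, -0.7]
finger_gap: 0.356
grip_force: 59.8
```

```bash
python3 go.py .6007 .0622 .05 7.3; python3 - <<'E'
from h import *
p,d=shot('scene','s2'); print([np.round(proj('scene',(.6007,.0622,z))) for z in(.04,.06,.1)])
a=cv2.imread('pics/s2.png'); cv2.imwrite('pics/s2c.png',cv2.resize(a[225:375,265:445],None,fx=4,fy=4,interpolation=cv2.INTER_CUBIC))
E
```

```text
off [ 0.7 -0.  49.2] dr [-0.      0.0011 -0.0002] pos [0.6    0.0621 0.0992] gap 30.4 F [-0.3 -0.1 -0.7] t 5.35
[array([348., 296.]), array([349., 290.]), array([350., 278.])]
```

View pics/s2c.png

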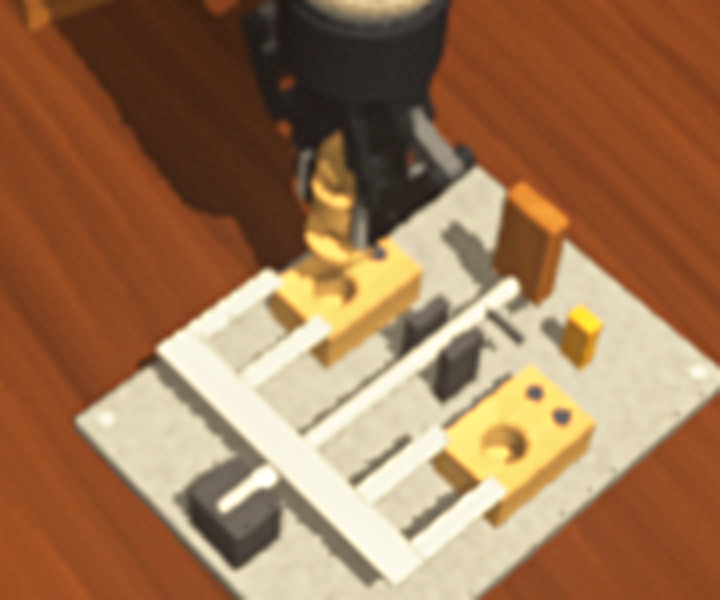

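The ball finial hangs upright just over the one-dot hole (crop (336,285)), aligned. I'll lower it slowly.

{"name": "move_arm", "arguments": {"deltas": [{"offset": [0.5,0,6],"dr": [0,0,0],"claw": 25},{"offset": [0.5,0,12],"dr": [0,0,0],"claw": 25},{"offset": [0.5,0,17],"dr": [0,0,0],"claw": 25},{"offset": [0.5,0,21],"dr": [0,0,0],"claw": 25},{"offset": [0.5,0,25],"dr": [0,0,0],"claw": 25},{"offset": [0.5,0,29],"dr": [0,0,0],"claw": 25},{"offset": [0.5,0,32],"dr": [0,0,0],"claw": 25},{"offset": [0.5,0,35],"dr": [0,0,0],"claw": 25},{"offset": [0.5,0,37],"dr": [0,0,0],"claw": 25},{"offset": [0.5,0,39],"dr": [0,0,0],"claw": 25},{"offset": [0.5,0,40],"dr": [0,0,0],"claw": 25},{"offset": [0.5,0,40],"dr": [0,0,0],"claw": 25}]}}

```text
clock: 6.4
position: [0.6006, 0.0626, 0.0591]
tcp_rot: [[0.992, 0.127, -0.0], [0.127, -0.992, 0.0], [-0.0, -0.0, -1.0]]
ft_force: [-0.1, -0.1, -1.4]
finger_gap: 0.355
grip_force: 59.8
```

{"name": "move_arm", "arguments": {"deltas": [{"offset": [0,0,0.7],"dr": [0,0,0],"claw": 25},{"offset": [0,0,1.4],"dr": [0,0,0],"claw": 25},{"offset": [0,0,2],"dr": [0,0,0],"claw": 25},{"offset": [0,0,2.4],"dr": [0,0,0],"claw": 25},{"offset": [0,0,2.4],"dr": [0,0,0],"claw": 25}]}}

```text
clock: 6.82
position: [0.601, 0.0626, 0.0575]
tcp_rot: [[0.992, 0.127, 0.0], [0.127, -0.992, -0.0], [0.0, 0.0, -1.0]]
ft_force: [-1.4, 0.5, 3.3]
finger_gap: 0.352
grip_force: 60.3
```

Contact came exactly at the expected home height, so I'll release and retreat.

{"name": "move_arm", "arguments": {"deltas": [{"offset": [0,0,0],"dr": [0,0,0],"claw": 36},{"offset": [0,0,0],"dr": [0,0,0],"claw": 42},{"offset": [0,0,0],"dr": [0,0,0],"claw": 50},{"offset": [0,0,0],"dr": [0,0,0],"claw": 58},{"offset": [0,0,0],"dr": [0,0,0],"claw": 58},{"offset": [0,0,-8],"dr": [0,0,0],"claw": 58},{"offset": [0,0,-20],"dr": [0,0,0],"claw": 58},{"offset": [0,0,-36],"dr": [0,0,0],"claw": 58},{"offset": [0,0,-56],"dr": [0,0,0],"claw": 58},{"offset": [0,0,-76],"dr": [0,0,0],"claw": 58},{"offset": [0,0,-92],"dr": [0,0,0],"claw": 58},{"offset": [0,0,-102],"dr": [0,0,0],"claw": 58},{"offset": [0,0,-107],"dr": [0,0,0],"claw": 58},{"offset": [0,0,-107],"dr": [0,0,0],"claw": 58}]}}

```text
clock: 7.98
position: [0.6017, 0.0626, 0.1659]
tcp_rot: [[0.992, 0.127, 0.003], [0.127, -0.992, -0.0], [0.003, 0.0, -1.0]]
ft_force: [1.0, -0.9, 0.1]
finger_gap: 0.679
grip_force: 0.0
```

```bash
python3 go.py .592 -.230 .16 7.3
```

```text
off [-47.  288.9   5.9] dr [ 0.0005 -0.0031  0.0004] pos [0.6017 0.0626 0.1659] gap 57.9 F [ 1.  -0.9  0.1] t 7.9833
```

{"name": "move_arm", "arguments": {"deltas": [{"offset": [-1,8,0],"dr": [0,0,0],"claw": 54},{"offset": [-4,24,1],"dr": [0,0,0],"claw": 54},{"offset": [-8,48,2],"dr": [0,0,0],"claw": 54},{"offset": [-13,78,3],"dr": [0,0,0],"claw": 54},{"offset": [-18,110,4],"dr": [0,0,0],"claw": 54},{"offset": [-23,144,5],"dr": [0,0,0],"claw": 54},{"offset": [-29,178,6],"dr": [0,0,0],"claw": 54},{"offset": [-34,210,6],"dr": [0,0,0],"claw": 54},{"offset": [-39,240,6],"dr": [0,0,0],"claw": 54},{"offset": [-43,264,6],"dr": [0,0,0],"claw": 54},{"offset": [-46,280,6],"dr": [0,0,0],"claw": 54},{"offset": [-47,287,6],"dr": [0,0,0],"claw": 54},{"offset": [-47,289,6],"dr": [0,0,0],"claw": 54},{"offset": [-47,289,6],"dr": [0,-0.002,0],"claw": 54},{"offset": [-47,289,6],"dr": [0,-0.002,0],"claw": 54}]}}

```text
clock: 9.23
position: [0.591, -0.2287, 0.1575]
tcp_rot: [[0.992, 0.128, -0.003], [0.128, -0.992, 0.001], [-0.003, -0.001, -1.0]]
ft_force: [-0.2, 0.1, 0.5]
finger_gap: 0.633
grip_force: 0.0
```

```bash
python3 go.py .592 -.230 .045 7.3; python3 - <<'E'
from h import *
for n,z in(('scene',.4),):
    p,d=shot(n,'s3')
a=cv2.imread('pics/s3.png'); cv2.imwrite('pics/s3c.png',cv2.resize(a[130:370,220:440],None,fx=2.5,fy=2.5,interpolation=cv2.INTER_CUBIC))
E
```

```text
off [  1.1   1.5 112.5] dr [-0.0009  0.0026  0.0014] pos [ 0.591  -0.2287  0.1575] gap 54.1 F [-0.2  0.1  0.5] t 9.2333
```

View pics/s3c.png

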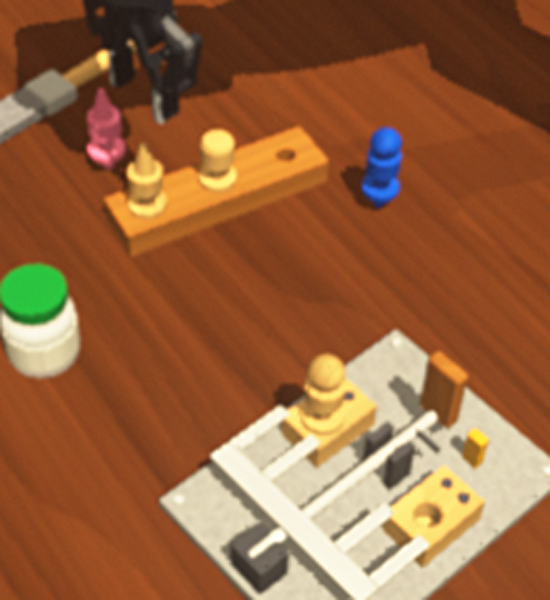

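The ball finial stands upright with its collar on the one-dot socket (crop (322,400)). The gripper is over the spire (145,180), clear of the pink one (105,130). I'll descend and grip.

{"name": "move_arm", "arguments": {"deltas": [{"offset": [1,1,12],"dr": [0,0.002,0],"claw": 54},{"offset": [1,1,28],"dr": [0,0.002,0],"claw": 54},{"offset": [1,1,44],"dr": [0,0.002,0],"claw": 54},{"offset": [1,1,60],"dr": [0,0.002,0],"claw": 54},{"offset": [1,1,76],"dr": [0,0.002,0],"claw": 54},{"offset": [1,1,91],"dr": [0,0.002,0],"claw": 54},{"offset": [1,1,103],"dr": [0,0.002,0],"claw": 54},{"offset": [1,1,110],"dr": [0,0.002,0],"claw": 54},{"offset": [1,1,112],"dr": [0,0.002,0],"claw": 54},{"offset": [1,1,112],"dr": [0,0.002,0],"claw": 45},{"offset": [1,1,112],"dr": [0,0.002,0],"claw": 35},{"offset": [1,1,112],"dr": [0,0.002,0],"claw": 25},{"offset": [1,1,112],"dr": [0,0.002,0],"claw": 25},{"offset": [1,1,112],"dr": [0,0.002,0],"claw": 25},{"offset": [1,1,112],"dr": [0,0.002,0],"claw": 25}]}}

```text
clock: 10.53
position: [0.5927, -0.2314, 0.0471]
tcp_rot: [[0.992, 0.127, 0.002], [0.127, -0.992, -0.001], [0.002, 0.001, -1.0]]
ft_force: [0.1, 0.1, 5.1]
finger_gap: 0.353
grip_force: 59.8
```

{"name": "move_arm", "arguments": {"deltas": [{"offset": [0,0,-6],"dr": [0,0,0],"claw": 25},{"offset": [0,0,-16],"dr": [0,0,0],"claw": 25},{"offset": [0,0,-30],"dr": [0,0,0],"claw": 25},{"offset": [0,0,-48],"dr": [0,0,0],"claw": 25},{"offset": [0,0,-68],"dr": [0,0,0],"claw": 25},{"offset": [0,0,-88],"dr": [0,0,0],"claw": 25},{"offset": [0,0,-108],"dr": [0,0,0],"claw": 25},{"offset": [0,0,-126],"dr": [0,0,0],"claw": 25},{"offset": [0,0,-143],"dr": [0,0,0],"claw": 25},{"offset": [0,0,-153],"dr": [0,0,0],"claw": 25},{"offset": [0,0,-155],"dr": [0,0,0],"claw": 25},{"offset": [0,0,-155],"dr": [0,0,0],"claw": 25}]}}

```text
clock: 11.53
position: [0.5922, -0.2311, 0.2022]
tcp_rot: [[0.992, 0.127, 0.002], [0.127, -0.992, -0.001], [0.002, 0.001, -1.0]]
ft_force: [-0.1, 0.2, -0.6]
finger_gap: 0.358
grip_force: 59.9
```

```bash
python3 go.py .5856 .1815 .20 7.3
```

```text
off [  46.  -410.1    1.8] dr [ 0.001  -0.0015  0.0004] pos [ 0.5922 -0.2311  0.2022] gap 30.6 F [-0.1  0.2 -0.6] t 11.5333
```

{"name": "move_arm", "arguments": {"deltas": [{"offset": [1,-8,0],"dr": [0,0,0],"claw": 25},{"offset": [3,-24,0],"dr": [0,0,0],"claw": 25},{"offset": [5,-46,0],"dr": [0,0,0],"claw": 25},{"offset": [8,-74,0],"dr": [0,0,0],"claw": 25},{"offset": [12,-105,0],"dr": [0,0,0],"claw": 25},{"offset": [15,-138,0],"dr": [0,0,0],"claw": 25},{"offset": [19,-171,0],"dr": [0,0,0],"claw": 25},{"offset": [23,-204,0],"dr": [0,0,0],"claw": 25},{"offset": [27,-237,0],"dr": [0,0,0],"claw": 25},{"offset": [30,-270,0],"dr": [0,0,0],"claw": 25},{"offset": [34,-302,0],"dr": [0,0,0],"claw": 25},{"offset": [38,-333,0],"dr": [0,0,0],"claw": 25},{"offset": [41,-360,0],"dr": [0,0,0],"claw": 25},{"offset": [43,-382,0],"dr": [0,0,0],"claw": 25},{"offset": [45,-398,0],"dr": [0,0,0],"claw": 25},{"offset": [46,-407,1],"dr": [0,0,0],"claw": 25},{"offset": [46,-410,2],"dr": [0,0,0],"claw": 25},{"offset": [46,-410,2],"dr": [0,0,0],"claw": 25},{"offset": [46,-410,2],"dr": [0,0,0],"claw": 25}]}}

```text
clock: 13.12
position: [0.5848, 0.1811, 0.1982]
tcp_rot: [[0.992, 0.127, -0.001], [0.127, -0.992, -0.001], [-0.001, 0.0, -1.0]]
ft_force: [0.0, 0.1, -0.6]
finger_gap: 0.353
grip_force: 59.9
```

{"name": "move_arm", "arguments": {"deltas": [{"offset": [0,0,10],"dr": [0,0,0],"claw": 25},{"offset": [0,0,26],"dr": [0,0,0],"claw": 25},{"offset": [0,0,44],"dr": [0,0,0],"claw": 25},{"offset": [0,0,62],"dr": [0,0,0],"claw": 25},{"offset": [0,0,78],"dr": [0,0,0],"claw": 25},{"offset": [0,0,90],"dr": [0,0,0],"claw": 25},{"offset": [0,0,97],"dr": [0,0,0],"claw": 25},{"offset": [0,0,100],"dr": [0,0,0],"claw": 25},{"offset": [0,0,100],"dr": [0,0,0],"claw": 25},{"offset": [0,0,100],"dr": [0,0,0],"claw": 25}]}}

```text
clock: 13.95
position: [0.5859, 0.1815, 0.0996]
tcp_rot: [[0.992, 0.127, 0.001], [0.127, -0.992, 0.0], [0.001, -0.0, -1.0]]
ft_force: [-0.2, 0.1, -1.3]
finger_gap: 0.353
grip_force: 59.9
```

```bash
python3 go.py .5856 .1815 .0595 7.3
```

```text
off [-0.3 -0.  40.1] dr [-0.0001 -0.0012  0.0001] pos [0.5859 0.1815 0.0996] gap 30.2 F [-0.2  0.1 -1.3] t 13.95
```

{"name": "move_arm", "arguments": {"deltas": [{"offset": [0,0,6],"dr": [0,0,0],"claw": 25},{"offset": [0,0,12],"dr": [0,0,0],"claw": 25},{"offset": [0,0,17],"dr": [0,0,0],"claw": 25},{"offset": [0,0,21],"dr": [0,0,0],"claw": 25},{"offset": [0,0,25],"dr": [0,0,0],"claw": 25},{"offset": [0,0,29],"dr": [0,0,0],"claw": 25},{"offset": [0,0,32],"dr": [0,0,0],"claw": 25},{"offset": [0,0,35],"dr": [0,0,0],"claw": 25},{"offset": [0,0,37],"dr": [0,0,0],"claw": 25},{"offset": [0,0,38.5],"dr": [0,0,0],"claw": 25},{"offset": [0,0,39.5],"dr": [0,0,0],"claw": 25},{"offset": [0,0,40.2],"dr": [0,0,0],"claw": 25},{"offset": [0,0,40.7],"dr": [0,0,0],"claw": 25},{"offset": [0,0,41.2],"dr": [0,0,0],"claw": 25},{"offset": [0,0,41.2],"dr": [0,0,0],"claw": 25}]}}

```text
clock: 15.2
position: [0.5855, 0.1816, 0.0592]
tcp_rot: [[0.992, 0.128, 0.0], [0.128, -0.992, -0.0], [0.0, 0.0, -1.0]]
ft_force: [-4.7, -1.3, 7.8]
finger_gap: 0.359
grip_force: 60.8
```

Home height with 8 N contact: release and rise.

{"name": "move_arm", "arguments": {"deltas": [{"offset": [0,0,0],"dr": [0,0,0],"claw": 36},{"offset": [0,0,0],"dr": [0,0,0],"claw": 42},{"offset": [0,0,0],"dr": [0,0,0],"claw": 50},{"offset": [0,0,0],"dr": [0,0,0],"claw": 58},{"offset": [0,0,0],"dr": [0,0,0],"claw": 58},{"offset": [0,0,-8],"dr": [0,0,0],"claw": 58},{"offset": [0,0,-20],"dr": [0,0,0],"claw": 58},{"offset": [0,0,-36],"dr": [0,0,0],"claw": 58},{"offset": [0,0,-56],"dr": [0,0,0],"claw": 58},{"offset": [0,0,-76],"dr": [0,0,0],"claw": 58},{"offset": [0,0,-96],"dr": [0,0,0],"claw": 58},{"offset": [0,0,-112],"dr": [0,0,0],"claw": 58},{"offset": [0,0,-121],"dr": [0,0,0],"claw": 58},{"offset": [0,0,-121],"dr": [0,0,0],"claw": 58}]}}

```text
clock: 16.37
position: [0.5872, 0.1819, 0.1827]
tcp_rot: [[0.992, 0.128, 0.006], [0.127, -0.992, 0.001], [0.006, -0.0, -1.0]]
ft_force: [-0.5, -0.5, 0.8]
finger_gap: 0.68
grip_force: 0.0
```

```bash
python3 go.py .5187 .1122 .18 -82.7; python3 go.py .5187 .1122 .18 97.3; python3 -c "
from h import *
print(state()['joints'])"
```

```text
off [-76.8  60.4   2.2] dr [-0.005  -0.0045  1.5712] pos [0.5872 0.1819 0.1827] gap 58.1 F [-0.5 -0.5  0.8] t 16.3667
off [-76.8  60.4   2.2] dr [ 0.0045 -0.005  -1.5704] pos [0.5872 0.1819 0.1827] gap 58.1 F [-0.5 -0.5  0.8] t 16.3667
[9.86957622e+00 1.31035086e+01 9.22348772e+01 1.94003793e-03
 7.43167980e+01 9.25438919e+01]
```

{"name": "move_arm", "arguments": {"deltas": [{"offset": [-3,2,0],"dr": [0,0,-0.06],"claw": 50},{"offset": [-8,6,0],"dr": [0,0,-0.17],"claw": 50},{"offset": [-14,11,0],"dr": [0,0,-0.28],"claw": 50},{"offset": [-20,16,0],"dr": [0,0,-0.39],"claw": 50},{"offset": [-26,20,0],"dr": [0,0,-0.5],"claw": 50},{"offset": [-32,25,0],"dr": [0,0,-0.61],"claw": 50},{"offset": [-38,30,0],"dr": [0,0,-0.72],"claw": 50},{"offset": [-44,35,1],"dr": [0,0,-0.83],"claw": 50},{"offset": [-50,39,1],"dr": [0,0,-0.94],"claw": 50},{"offset": [-56,44,2],"dr": [0,0,-1.05],"claw": 50},{"offset": [-62,49,2],"dr": [0,0,-1.16],"claw": 50},{"offset": [-67,53,2],"dr": [0,0,-1.27],"claw": 50},{"offset": [-72,57,2],"dr": [0,0,-1.38],"claw": 50},{"offset": [-75,59,2],"dr": [0,0,-1.48],"claw": 50},{"offset": [-77,60,2],"dr": [0,0,-1.55],"claw": 50},{"offset": [-77,60,2],"dr": [0,0,-1.57],"claw": 50},{"offset": [-77,60,2],"dr": [0,0,-1.57],"claw": 50},{"offset": [-77,60,2],"dr": [0,0,-1.57],"claw": 50}]}}

```text
clock: 17.87
position: [0.5164, 0.1123, 0.1763]
tcp_rot: [[-0.125, 0.992, -0.001], [0.992, 0.125, 0.0], [0.0, -0.001, -1.0]]
ft_force: [0.3, 1.0, 0.4]
finger_gap: 0.582
grip_force: 0.0
```

```bash
python3 go.py .5187 .1122 .067 97.3; python3 - <<'E'
from h import *
p,d=shot('scene','s4')
a=cv2.imread('pics/s4.png'); cv2.imwrite('pics/s4c.png',cv2.resize(a[235:385,275:455],None,fx=4,fy=4,interpolation=cv2.INTER_CUBIC))
E
```

```text
off [ -0.4   2.4 109.3] dr [-0.0007 -0.0001 -0.0024] pos [0.5164 0.1123 0.1763] gap 49.7 F [0.3 1.  0.4] t 17.8667
```

View pics/s4c.png

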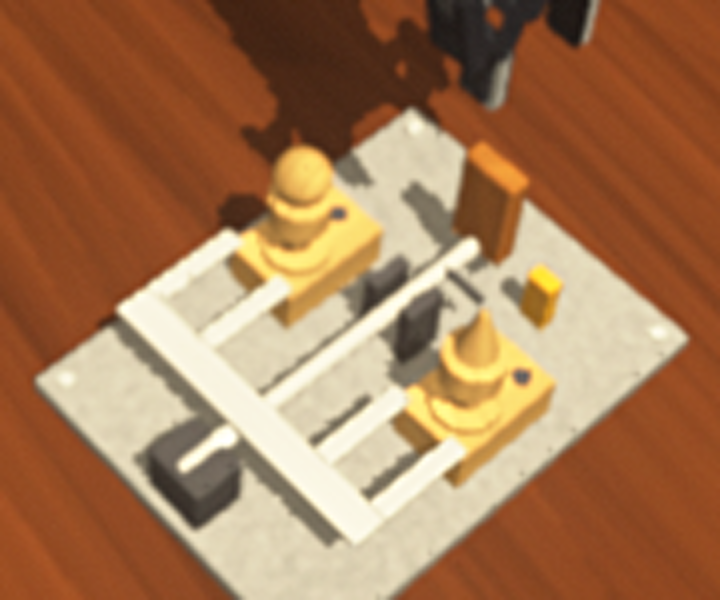

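Both finials sit upright with collars on the socket tops, ball at (297,210) and spire at (470,375). The slide is untouched and the handle top is at (500,165). I'll grip the handle.

{"name": "move_arm", "arguments": {"deltas": [{"offset": [0,2.4,10],"dr": [0,0,0],"claw": 50},{"offset": [0,2.4,26],"dr": [0,0,0],"claw": 50},{"offset": [0,2.4,44],"dr": [0,0,0],"claw": 50},{"offset": [0,2.4,62],"dr": [0,0,0],"claw": 50},{"offset": [0,2.4,79],"dr": [0,0,0],"claw": 50},{"offset": [0,2.4,93],"dr": [0,0,0],"claw": 50},{"offset": [0,2.4,103],"dr": [0,0,0],"claw": 50},{"offset": [0,2.4,108],"dr": [0,0,0],"claw": 50},{"offset": [0,2.4,109],"dr": [0,0,0],"claw": 50},{"offset": [0,2.4,109],"dr": [0,0,0],"claw": 50}]}}

```text
clock: 18.75
position: [0.5191, 0.1126, 0.0676]
tcp_rot: [[-0.126, 0.992, -0.0], [0.992, 0.126, 0.0], [0.0, -0.0, -1.0]]
ft_force: [0.4, 0.5, -0.3]
finger_gap: 0.585
grip_force: 0.0
```

{"name": "move_arm", "arguments": {"deltas": [{"offset": [0,0,0],"dr": [0,0,0],"claw": 40},{"offset": [0,0,0],"dr": [0,0,0],"claw": 30},{"offset": [0,0,0],"dr": [0,0,0],"claw": 22},{"offset": [0,0,0],"dr": [0,0,0],"claw": 14},{"offset": [0,0,0],"dr": [0,0,0],"claw": 5},{"offset": [0,0,0],"dr": [0,0,0],"claw": 5},{"offset": [0,0,0],"dr": [0,0,0],"claw": 5},{"offset": [0,0,0],"dr": [0,0,0],"claw": 5}]}}

```text
clock: 19.42
position: [0.5193, 0.1126, 0.0685]
tcp_rot: [[-0.127, 0.992, 0.001], [0.992, 0.127, -0.0], [-0.0, 0.001, -1.0]]
ft_force: [-1.3, 1.0, 6.1]
finger_gap: 0.156
grip_force: 59.4
```

```bash
python3 - <<'E'
from fit import *
pj,_=fit(jig,[.5,.1,0]); s=state(); c,q=np.cos(pj[2]),np.sin(pj[2])
P=np.array(s['position'])[:2]-pj[:2]; print('tcp in jig',c*P[0]+q*P[1],-q*P[0]+c*P[1],s['position'],s['ft_force'])
# pixel predictions to check fit: pointer at pull 0 spans y; mark per x
a=cv2.imread('pics/scene0.png'); 
cv2.imwrite('pics/m.png',cv2.resize(a[285:325,375:425],None,fx=14,fy=14,interpolation=cv2.INTER_CUBIC))
for x in(-.085,-.0775,-.07): print('mark',x,[(np.subtract(proj('scene',world(pj,(x,y,.048))),(375,285))*14).round() for y in(.03,.046)])
for x in(-.047,-.043): print('ptr',x,[(np.subtract(proj('scene',world(pj,(x,y,.046))),(375,285))*14).round() for y in(.01,.03)])
E
```

```text
tcp in jig -0.07441063743865366 0.00027627356238185165 [0.51930722 0.11257615 0.06848749] [-1.28859266  0.97290448  6.10527466]
mark -0.085 [array([486., 198.]), array([568., 268.])]
mark -0.0775 [array([451., 226.]), array([533., 297.])]
mark -0.07 [array([415., 255.]), array([497., 326.])]
ptr -0.047 [array([202., 261.]), array([302., 350.])]
ptr -0.043 [array([182., 276.]), array([283., 366.])]
```

View pics/m.png

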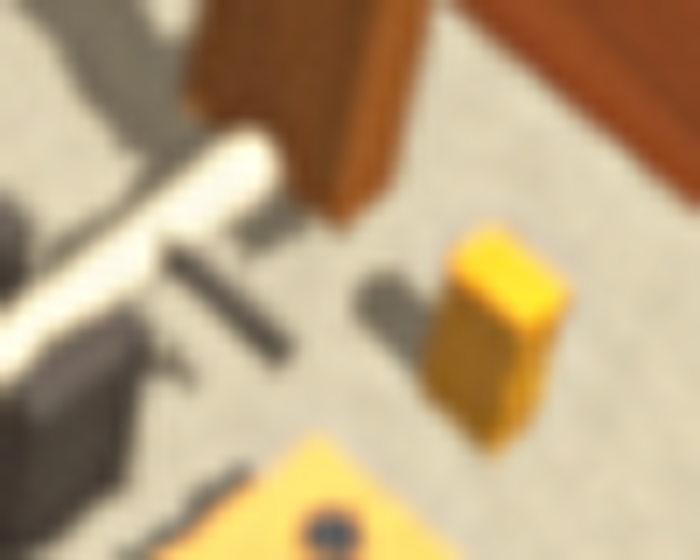

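Marked off the crop: the mark's top centre is near (511,277) and the pointer axis runs (172,248)–(285,352), giving mark x ≈ −77.7 mm, pointer ≈ −45 mm, so a pull of about 32.7 mm. I'll pull slowly.

{"name": "move_arm", "arguments": {"deltas": [{"offset": [0,-1,0],"dr": [0,0,0],"claw": 5},{"offset": [0,-3,0],"dr": [0,0,0],"claw": 5},{"offset": [0,-5,0],"dr": [0,0,0],"claw": 5},{"offset": [0,-7,0],"dr": [0,0,0],"claw": 5},{"offset": [0,-9,0],"dr": [0,0,0],"claw": 5},{"offset": [0,-11,0],"dr": [0,0,0],"claw": 5},{"offset": [0,-13,0],"dr": [0,0,0],"claw": 5},{"offset": [0,-15,0],"dr": [0,0,0],"claw": 5},{"offset": [0,-17,0],"dr": [0,0,0],"claw": 5},{"offset": [0,-19,0],"dr": [0,0,0],"claw": 5},{"offset": [0,-21,0],"dr": [0,0,0],"claw": 5},{"offset": [0,-23,0],"dr": [0,0,0],"claw": 5},{"offset": [0,-25,0],"dr": [0,0,0],"claw": 5},{"offset": [0,-27,0],"dr": [0,0,0],"claw": 5},{"offset": [0,-29,0],"dr": [0,0,0],"claw": 5},{"offset": [0,-31,0],"dr": [0,0,0],"claw": 5},{"offset": [0,-32,0],"dr": [0,0,0],"claw": 5},{"offset": [0,-32.5,0],"dr": [0,0,0],"claw": 5},{"offset": [0,-32.5,0],"dr": [0,0,0],"claw": 5},{"offset": [0,-32.5,0],"dr": [0,0,0],"claw": 5}]}}

```text
clock: 21.08
position: [0.4878, 0.1085, 0.0685]
tcp_rot: [[-0.127, 0.992, 0.003], [0.992, 0.127, 0.0], [-0.0, 0.003, -1.0]]
ft_force: [5.5, 0.1, 4.4]
finger_gap: 0.157
grip_force: 59.3
```

```bash
python3 - <<'E'
from fit import *
pj,_=fit(jig,[.5,.1,0]); s=state(); c,q=np.cos(pj[2]),np.sin(pj[2])
P=np.array(s['position'])[:2]-pj[:2]; print('tcp in jig',c*P[0]+q*P[1],-q*P[0]+c*P[1],s['ft_force'],s['grip_force'])
A=np.mean([viewer.camera('scene')[0].astype(float) for _ in range(8)],0)[:,:,::-1].astype(np.uint8)
cv2.imwrite('pics/s5.png',A)
cv2.imwrite('pics/m5.png',cv2.resize(A[275:325,365:425],None,fx=12,fy=12,interpolation=cv2.INTER_CUBIC))
B=A[240:400,280:450]
f=lambda x,y,z:(np.subtract(proj('scene',world(pj,(x,y,z))),(365,275))*12+5.5).round()
for x in(-.08,-.0777,-.075): print(x,'ptr',f(x,.01,.046),f(x,.03,.046),'mark',f(x,.03,.048),f(x,.046,.048))
E
```

```text
tcp in jig -0.10618556566212585 0.00017085614525425355 [5.46325256 0.08390316 4.43845252] 59.32818531990051
-0.08 ptr [434. 244.] [521. 318.] mark [522. 312.] [592. 372.]
-0.0777 ptr [425. 251.] [511. 326.] mark [513. 319.] [583. 379.]
-0.075 ptr [414. 260.] [500. 334.] mark [502. 328.] [572. 388.]
```

View pics/m5.png

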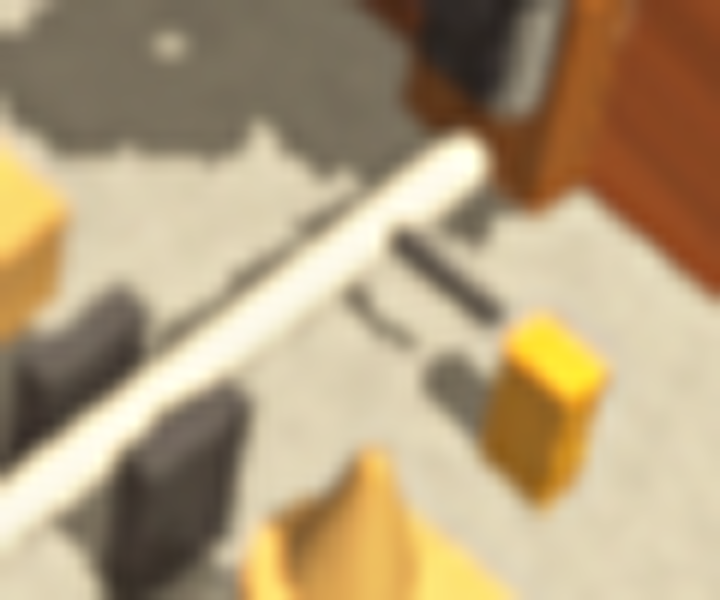

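In the crop the pointer runs (400,237)–(495,315) and the mark's top centre is (556,361), so they are close. I'll check this with a quick sub-pixel measurement.

```bash
python3 - <<'E'
from fit import *
pj,_=fit(jig,[.5,.1,0]); c,q=np.cos(pj[2]),np.sin(pj[2])
inv=lambda P:(c*(P[0]-pj[0])+q*(P[1]-pj[1]),-q*(P[0]-pj[0])+c*(P[1]-pj[1]))
A=cv2.imread('pics/s5.png').astype(float)
cc=lambda U,V:((U+.5)/12-.5+365,(V+.5)/12-.5+275)
g=lambda u,v,ch:cv2.remap(A[:,:,ch].astype(np.float32),np.float32([[u]]),np.float32([[v]]),cv2.INTER_LINEAR)[0,0]
# pointer: sample brightness along jig x for several jig y at z=.046, darkness-weighted centre
xs=np.arange(-.085,-.070,.00025)
for y in(.014,.017,.020,.023,.026):
    I=np.array([g(*proj('scene',world(pj,(x,y,.046))),1) for x in xs]); w=np.clip(np.percentile(I,70)-25-I,0,None); print('ptr y',y,(xs*w).sum()/w.sum()*1000)
# mark top: bright-red-channel area along jig x at z=.048
xs=np.arange(-.092,-.062,.00025)
for y in(.034,.036,.038,.040,.042,.044):
    I=np.array([g(*proj('scene',world(pj,(x,y,.048))),2)-g(*proj('scene',world(pj,(x,y,.048))),0) for x in xs]); t=I.max()*.75; k=xs[I>t]; print('mark y',y,k.min()*1000,k.max()*1000,k.mean()*1000,I.max())
E
```

```text
ptr y 0.014 -76.27590603847544
ptr y 0.017 -76.28433051234184
ptr y 0.02 -76.45230242039614
ptr y 0.023 -76.48608433818754
ptr y 0.026 -76.43909063460133
mark y 0.034 -81.24999999999999 -72.24999999999999 -76.74999999999997 189.1543
mark y 0.036 -81.49999999999999 -71.74999999999999 -76.62499999999999 209.875
mark y 0.038 -81.49999999999999 -71.24999999999999 -76.37499999999999 204.91992
mark y 0.04 -81.49999999999999 -71.49999999999999 -76.49999999999999 202.08594
mark y 0.042 -81.49999999999999 -71.24999999999999 -76.37499999999999 202.34375
mark y 0.044 -81.24999999999999 -71.24999999999999 -76.24999999999999 201.67188
```

Pointer −76.4 mm against mark middle −76.5 mm: level, with the grip held at 59 N. Handing in.

```bash
python3 -c "
from plant import arm,state
s=state();print(s['clock'],s['position'],s['qd'],s['grip_force']);print(arm.hand_in())"
```

```text
21.4833 [0.48783243 0.10846062 0.06848507] [0.03487741 0.02286595 0.01680744 0.02546175 0.04414143 0.01771821] 59.33342635631561
the job is handed in; nothing more can be done
None
```

The job is handed in at about 21.5 s: the ball finial is home in the one-dot socket, the spire finial is home in the two-dot socket, and the gripper still holds the keeper slide with its pointer measured within about 0.1–0.3 mm of the mark's middle.

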